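# Vent the leak-test box and crack its stuck lid open

### The arm

A 6-joint arm with a two-finger parallel gripper is mounted at the origin on the work surface. World frame = base frame: x ahead of the robot, y to its left, z up, the work surface at z = 0. Lengths are in m, angles in rad, forces in N, time in s.
With the tool pointing down it reaches from about 0.25 to 0.775 m from the base axis. Payload 4 kg.
Tool frame: the origin (TCP) lies on the front face of the gripper's body, between the roots of the fingers; the fingertips stand 73 mm ahead of it and the grasp point (between the pads) lies 54 mm ahead of it (manip.tips_ahead is the distance from the TCP to the fingertips, in m); z points along the fingers, y is the direction in which the jaws open and shut (so a half turn about z gives the same grasp; the last joint's range is limited). The gripper opens to 85 mm and grips with 20 to 120 N. Pads are 22 mm wide; open, the fingers measure 114 mm over their backs; the gripper's body (76 mm by 85 mm) begins 54 mm behind the grasp point. The pads swing forward as they close: fully open they stand 13 mm farther back than shut.
Start: joints at [1.165, 0.087, 1.371, -0, 1.684, -0.103], TCP at [0.164, 0.525, 0.304] pointing down, gripper open.
Joint ranges: [-3.1, 3.1], [-0.76, 2.03], [0.27, 2.55], [-1.08, 4.22], [0.17, 2.65], [-2.57, 2.57]. Speed limits (rad/s): [2.79, 2.79, 3.14, 3.14, 3.14, 3.14].

### API

Orientations are given as a 3x3 rotation matrix whose columns are the frame's x, y, z axes.
In Python, from station import manip, imaging, job_done gives the robot as it stands.
- The arm moves only by the tool jog_arm, never from a script. Its argument "moves" is a list that holds one entry, the list of rows, each a list of 7 numbers: the shift along the world's x, y, z in mm, then the turn, a rotation vector about the world's x, y, z in rad, then the closure, from 0 (fully open) to 1 (shut). A call has 1 to 12 rows; each row shifts and turns the commanded pose from where the row before left it; what a row does not reach is not made up. A row lasts 1/8 s, in which the tool goes at most 62.5 mm and 10.7 degrees, less where a joint would pass 70% of its speed; a pose out of reach is approached as far as the arm can. A call with a gripper value outside its range is refused whole. The fingers move at their own pace and stop on an object; "grip_force" is the grip in N (left out, the last holds). Time passes only in rows, so rows that do not move let the fingers close. It gives the time, the measured TCP pose, the force and the opening at its end, in the units of the state.
- manip.sense(): the state, without advancing time (a new reading comes with each control period).
- imaging.read_camera(name): name is "side" or "top" or "wrist"; returns a dict with "frame" (420x560x3 uint8, blue, green, red), "camera_matrix" (3x3 intrinsics, pixels), "eye" and "rotation" of the camera in the world. Camera axes: x right, y down, z forward; pixel columns grow to the right and rows downward; lengths in m; the calibration is good to about 2 mm. A picture is of the moment at which its call begins. There is no depth.
- job_done(): hands the job in, once; it reports no verdict.
The state is a dict: "clock": time; "q": joint angles; "qd": joint speeds; "joint_torque": joint torques, N m; "ee_pos": TCP position; "orientation": TCP orientation; "wrist_force": force on the tool from outside, world axes, zero at the start; "torque": the same for the moment, N m; "gripper_width": finger opening in m.
Only numpy, scipy, OpenCV 4.12 (cv2) and the standard library are available. Lean on these libraries where they do the work, as an engineer would, in place of code of your own. Each camera call takes 0.05 s, during which the arm holds its last target.

### The job

Take the green-handled punch out of its wooden block and, with its tip, push the orange vent button, sunk in the white block on the front of the closed leak-test box, right down for a moment; then stand the punch back in its block, fully home. Now take the red grip on the lid, pull the lid up off its sticky seal without yanking it away, and finish still holding it in the gripper, level over the box with a gap of about 25 mm. Leave the loose motor, the gasket and the wrench where they lie.

Things in the scene. Friction and masses are not known exactly. Their poses are not given: they have to be found in the camera images.
- punch_grip (a point): Loose steel pin punch with a green handle, standing upright in the block, 111 mm long, 90 g. This point is on its axis, midway up the handle, 83 mm above the tip; z runs along the punch from tip to handle. Handle 16 mm across, from 51 to 111 mm above the tip; collar 24 mm across from 45 to 51 mm; below it an 11 mm shank that narrows (20 to 26 mm above the tip) to a 6 mm tip
- punch_tip (a point): The end of the punch's tip, on its axis
- block_hole (a point): Wooden punch block, 70 x 70 x 56 mm high, fixed to the bench; stands on the left or on the right of the box. This point is the centre of its upright hole at the top face (16 mm across, 50 mm deep). Fully home, the punch's collar rests on the top face, so punch_tip is 45 mm below and punch_grip 38 mm above this point
- vent_mouth (a point): Centre of the mouth of the upright 15 mm bore in the white block (50 x 56 x 60 mm high) on the front of the box, at the level of its top face. It lies 105 mm in front of the middle of the box and 35 mm to its +y side. x points from the box's front to its back, z up
- vent_top (a point): Centre of the top of the orange vent button, 11 mm across, which lies 12 mm below vent_mouth when up
- vent (a joint): Vent button travel in m: 0 up, 0.005 right down. Spring return: 2 N to start, 5 N right down
- motor: Loose spare fan motor, black, 72 mm across, 74 mm high with its shaft, three small lugs at the foot; bystander. Origin at the centre of its underside
- gasket: Loose black rubber ring, 72 mm across, 6 mm high; bystander. Origin at the centre of its underside
- wrench: Loose steel wrench, 160 mm long along x, lying flat; bystander. Origin at its underside
- rim (a point): Centre of the top edge of the grey box (160 x 160 mm, 85 mm high, bolted to the bench), the level at which the shut lid's underside lies. x points from the box's front (vent side) to its back, y along the front, z up
- lid_under (a point): Underside centre of the loose aluminium lid (170 x 170 x 10 mm, about 0.4 kg), at rim when shut; its height above rim is the gap. The seal lets go at 13 to 18 N of pull straight up, weight included: greatest in the first 3 mm, gone after 13 mm; then only the weight is left. Let go, it drops shut. A blade under its middle runs 60 mm down into the box: lift straight up
- lid_grip (a point): Centre for gripping the upright red fin in the middle of the lid, 36 mm above the lid's underside and 16 mm below the fin's top edge. Fin 40 mm long (x), 14 mm thick (y), 42 mm tall above the 10 mm thick plate; pinch it across its 14 mm, along y. x, y, z as for rim
There are look-alikes about, which are no part of the job. What is shaped like the part that bears block_hole but pink is not meant.

How it is judged:
By the outcome, as a careful person would: the job done as asked, in the order asked, and still so for the second after the job is handed in, while the arm keeps its last pose, push and grip.
It also fails if it takes over 64 s, if anything falls off the work surface, if the arm or the gripper's body presses on something with over 40 N, if the wrist force passes 120 N, or if a joint passes its speed limit or range.

## Working session

There is one attempt and no reset: what is moved stays moved. The work goes in short steps, Python scripts to look and compute and a tool call to move; the robot and the scene stay as the last step left them, time stands still between calls to the robot, and variables do not carry over. Pictures are saved under pics/ and viewed, and the job is handed in when it is done.

Besides the shell and the picture viewer there is one more tool, called as name(argument=value, ...) on one line, values as JSON. jog_arm: Moves the arm, as the interface text tells. Its arguments: {"type":"object","properties":{"moves":{"type":"array"},"grip_force":{"type":"number"}},"required":["moves"]}

```bash
mkdir -p pics; ls
python3 - <<'E'
from station import manip, imaging
import cv2,json
s=manip.sense(); print({k:s[k] for k in s}); print(manip.tips_ahead)
for n in ["side","top","wrist"]:
    c=imaging.read_camera(n); cv2.imwrite(f"pics/{n}0.png",c["frame"]); print(n,c["camera_matrix"],c["eye"],c["rotation"])
E
```

```text
pics
{'clock': 0.0, 'q': array([ 1.16490315e+00,  8.79470868e-02,  1.37229971e+00,  5.33743016e-06,
        1.68358231e+00, -1.03104337e-01]), 'qd': array([ 0.00093872,  0.00010295, -0.001838  , -0.00024158, -0.00114263,
        0.00096083]), 'joint_torque': array([-1.07016353e-03, -3.51858974e+01, -3.13275111e+01, -1.06690891e-04,
        1.06847927e-02, -5.72382376e-06]), 'ee_pos': array([0.16386893, 0.52465856, 0.30272021]), 'orientation': array([[-9.54508690e-01,  2.98181777e-01, -8.87912159e-04],
       [ 2.98183006e-01,  9.54506512e-01, -2.05264627e-03],
       [ 2.35456227e-04, -2.22402902e-03, -9.99997499e-01]]), 'wrist_force': array([ 0.46530115, -0.84850536,  1.00843161]), 'torque': array([ 0.01716639, -0.02769886, -0.04148733]), 'gripper_width': 0.08491783417520826}
0.0726
side [[387.98055879   0.         275.53030482]
 [  0.         387.98055879 214.40790615]
 [  0.           0.           1.        ]] [ 0.45498946 -0.76947544  0.56406604] [[ 0.99698943 -0.02005908  0.07489799]
 [-0.07507529 -0.49122835  0.86778938]
 [ 0.01938496 -0.87079983 -0.49125541]]
top [[489.443476     0.         280.06259382]
 [  0.         489.443476   206.92310529]
 [  0.           0.           1.        ]] [0.42210184 0.01087771 1.21701268] [[-2.16018168e-03 -9.97124005e-01  7.57565340e-02]
 [-9.99879493e-01  9.89097634e-04 -1.54926355e-02]
 [ 1.53731482e-02 -7.57808716e-02 -9.97005981e-01]]
wrist [[302.90493827   0.         275.90195752]
 [  0.         302.90493827 211.59580294]
 [  0.           0.           1.        ]] [0.08350813 0.5489777  0.37227837] [[ 0.29988082  0.90191742  0.31083187]
 [ 0.95397553 -0.28301136 -0.09917286]
 [-0.00147678  0.32626604 -0.94527683]]
```

View pics/top0.png

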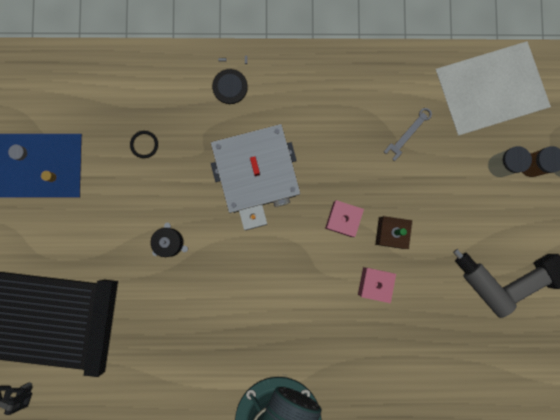

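View pics/side0.png

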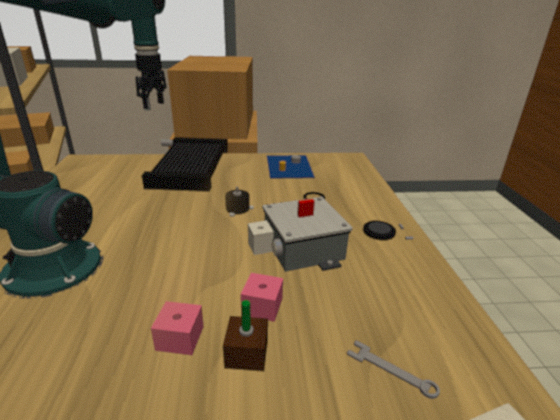

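View pics/wrist0.png

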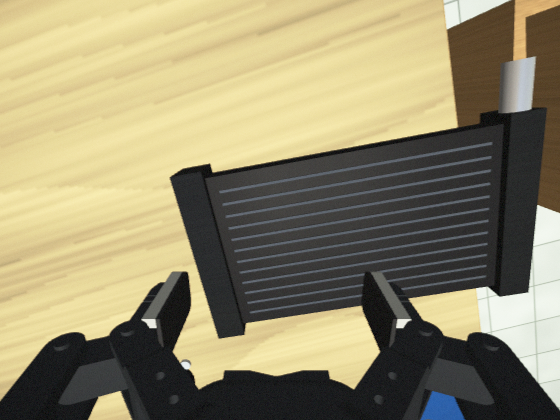

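Top view: the box with its red fin is at (255,166), the white vent block at (253,217) and the dark wooden block with the green punch at (395,233). Candidates for the block are pink (345,218), pink (378,285) and brown (395,233). I choose the brown one because it holds the green handle. The motor is at (166,242), the gasket at (144,144) and the wrench at (408,135).

Run:
```python
import cv2
t=cv2.imread("pics/top0.png"); s=cv2.imread("pics/side0.png")
def crop(im,x0,y0,w,h,k,name): cv2.imwrite(name,cv2.resize(im[y0:y0+h,x0:x0+w],None,fx=k,fy=k,interpolation=cv2.INTER_CUBIC))
crop(t,200,120,110,120,5,"pics/c1.png")
crop(t,360,200,70,60,8,"pics/c2.png")
crop(s,210,190,150,190,3,"pics/c3.png")
```

```text
(no output)
```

View pics/c1.png

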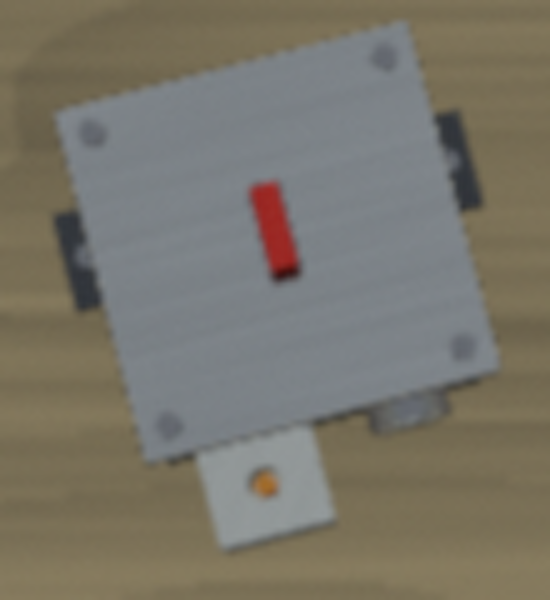

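View pics/c2.png

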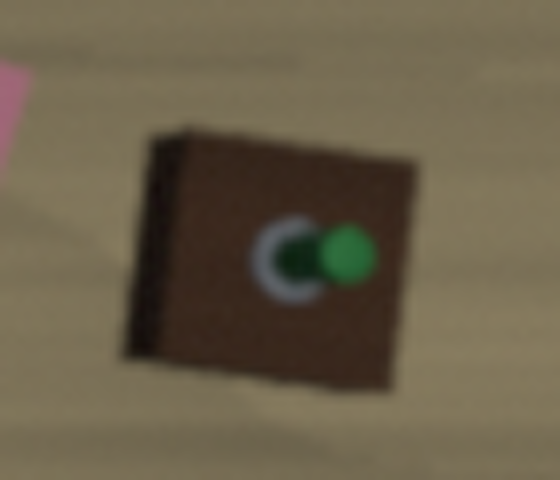

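View pics/c3.png

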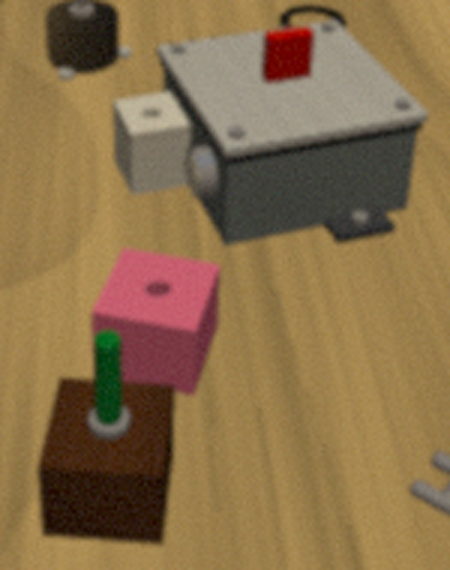

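The close crop confirms the choice: a dark brown block with a grey collar and green handle, at c2 (348,255) for the handle top. Next I compute positions.

```bash
cat > h.py <<'E'
import numpy as np
K={}
CAM={}
def load():
    from station import imaging
    for n in ["side","top"]:
        c=imaging.read_camera(n); CAM[n]=(c["camera_matrix"],np.array(c["eye"]),np.array(c["rotation"]))
def setc(n,c): CAM[n]=(np.array(c["camera_matrix"]),np.array(c["eye"]),np.array(c["rotation"]))
def ray(n,u,v):
    Km,e,R=CAM[n]; d=R@np.linalg.solve(Km,[u,v,1.]); return e,d/np.linalg.norm(d)
def onz(n,u,v,z):
    e,d=ray(n,u,v); return e+d*(z-e[2])/d[2]
def proj(n,p):
    Km,e,R=CAM[n]; q=Km@(R.T@(np.array(p)-e)); return q[:2]/q[2]
def tri(obs):
    A=np.zeros((3,3));b=np.zeros(3);L=[]
    for n,u,v in obs:
        e,d=ray(n,u,v); P=np.eye(3)-np.outer(d,d); A+=P;b+=P@e; L.append((e,d))
    x=np.linalg.solve(A,b); return x,[np.linalg.norm((np.eye(3)-np.outer(d,d))@(x-e)) for e,d in L]
def cp(x0,y0,k,u,v): return x0+(u+.5)/k-.5, y0+(v+.5)/k-.5
E
python3 - <<'E'
from h import *
np.set_printoptions(precision=4,suppress=True)
load()
c1=lambda u,v: cp(200,120,5,u,v)
c2=lambda u,v: cp(360,200,8,u,v)
c3=lambda u,v: cp(210,190,3,u,v)
C=[onz("top",*c1(*p),0.095) for p in [(57,113),(407,20),(497,370),(148,462)]]
print("lid",C,np.mean(C,0)); 
print("sides",[np.linalg.norm(C[i]-C[i-1]) for i in range(4)])
fx=(C[0]+C[1]-C[2]-C[3]); print("yaw x",np.degrees(np.arctan2(fx[1],fx[0]))); fy=C[0]+C[3]-C[1]-C[2]; print("yaw y",np.degrees(np.arctan2(fy[1],fy[0]))-90)
# side lid corners: left-back (160,46), right back (340,22)?, right (428,118), front-left (228,153)
S=[onz("side",*c3(*p),0.095) for p in [(160,45),(427,117),(228,153)]]; print("side lid",S)
print("fin",[onz("top",*c1(*p),0.137) for p in [(250,187),(278,182),(298,263),(271,270)]])
print("mouth top",onz("top",*c1(263,483),0.06),"side",onz("side",*c3(152,113),0.06),tri([("top",*c1(263,483)),("side",*c3(152,113))]))
print("handle top",onz("top",*c2(348,255),0.122),onz("side",*c3(108,338),0.122),tri([("top",*c2(348,255)),("side",*c3(108,338))]))
print("collar",onz("top",*c2(290,260),0.062),onz("side",*c3(109,421),0.062),tri([("top",*c2(290,260)),("side",*c3(109,421))]))
B=[onz("top",*c2(*p),0.056) for p in [(187,128),(416,158),(393,390),(160,358)]]; print("block",B,np.mean(B,0))
E
```

```text
lid [array([0.6579, 0.1532, 0.095 ]), array([ 0.702 , -0.0092,  0.095 ]), array([ 0.5381, -0.0503,  0.095 ]), array([0.4958, 0.1102, 0.095 ])] [0.5985 0.051  0.095 ]
sides [np.float64(0.16776944522806078), np.float64(0.16823004128634397), np.float64(0.16898031143499312), np.float64(0.16592875669461102)]
yaw x 14.474496861416645
yaw y 14.983601931302388
side lid [array([0.4981, 0.1113, 0.095 ]), array([ 0.6994, -0.0155,  0.095 ]), array([ 0.54 , -0.059,  0.095])]
fin [array([0.6158, 0.0617, 0.137 ]), array([0.6181, 0.0493, 0.137 ]), array([0.5817, 0.0403, 0.137 ]), array([0.5785, 0.0523, 0.137 ])]
mouth top [0.4881 0.0589 0.06  ] side [0.489  0.0571 0.06  ] (array([0.4886, 0.0589, 0.0589]), [np.float64(0.00047965503634101527), np.float64(0.00047965503634106314)])
handle top [ 0.4499 -0.2821  0.122 ] [ 0.4509 -0.2812  0.122 ] (array([ 0.4504, -0.2819,  0.1226]), [np.float64(0.0005299178430921111), np.float64(0.0005299178430923532)])
collar [ 0.4499 -0.2809  0.062 ] [ 0.4503 -0.2841  0.062 ] (array([ 0.4502, -0.2815,  0.0593]), [np.float64(0.000160310474683719), np.float64(0.0001603104746837288)])
block [array([ 0.4894, -0.2524,  0.056 ]), array([ 0.4804, -0.3207,  0.056 ]), array([ 0.4115, -0.3123,  0.056 ]), array([ 0.4211, -0.2431,  0.056 ])] [ 0.4506 -0.2821  0.056 ]
```

jog_arm(moves=[[[16,-45,0,0,0,0,0],[16,-45,0,0,0,0,0],[16,-45,0,0,0,0,0],[16,-45,0,0,0,0,0],[16,-45,0,0,0,0,0],[16,-45,0,0,0,0,0],[16,-45,0,0,0,0,0],[16,-45,0,0,0,0,0],[16,-45,0,0,0,0,0],[16,-45,0,0,0,0,0],[16,-45,0,0,0,0,0],[16,-45,0,0,0,0,0]]])

```text
clock: 1.75
ee_pos: [0.3562, -0.0166, 0.3041]
orientation: [[-0.954, 0.298, 0.001], [0.298, 0.954, 0.0], [-0.001, 0.0, -1.0]]
wrist_force: [0.8, 0.5, -0.2]
gripper_width: 0.0853
```

jog_arm(moves=[[[16,-45,0,0,0,0,0],[16,-45,0,0,0,0,0],[16,-45,0,0,0,0,0],[16,-45,0,0,0,0,0],[16,-45,-20,0,0,0,0],[14,-41,-20,0,0,0,0],[0,0,-10,0,0,0,0],[0,0,0,0,0,0,0]]])

```text
clock: 2.75
ee_pos: [0.4495, -0.2804, 0.2526]
orientation: [[-0.954, 0.298, -0.002], [0.298, 0.954, 0.002], [0.003, 0.002, -1.0]]
wrist_force: [0.1, 1.0, -0.3]
gripper_width: 0.0855
```

Run:
```python
from station import manip, imaging
from h import *
import cv2
np.set_printoptions(precision=4,suppress=True)
s=manip.sense(); print(s["clock"],s["ee_pos"],s["orientation"],s["q"],s["wrist_force"])
c=imaging.read_camera("wrist"); cv2.imwrite("pics/w1.png",c["frame"]); setc("wrist",c)
np.savez("w1.npz",K=c["camera_matrix"],e=c["eye"],R=c["rotation"])
print(proj("wrist",[.4502,-.2818,.122]),proj("wrist",[.4502,-.2818,.062]))
```

```text
2.75 [ 0.4495 -0.2804  0.2526] [[-0.9545  0.2983 -0.0024]
 [ 0.2983  0.9545  0.0025]
 [ 0.003   0.0017 -1.    ]] [-0.665   0.0598  1.5015  0.0005  1.5836 -1.9329] [ 0.1392  1.0211 -0.2804]
[275.3924 233.182 ] [275.3516 207.2183]
```

View pics/w1.png

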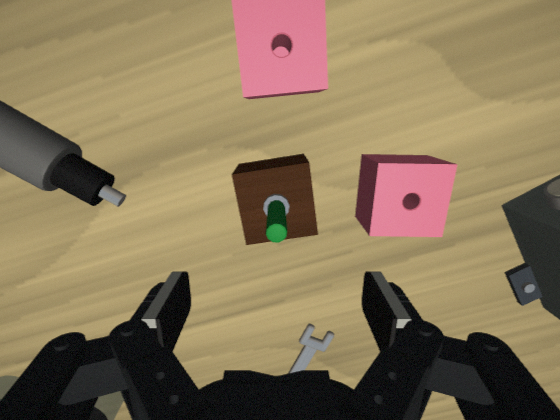

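The wrist view shows the handle top at (276.5,233) and the collar at (276,207). My estimate projects to within about 1 px of both. Descending now.

jog_arm(moves=[[[0.5,-1,-25,0,0,0,0],[0,0,-30,0,0,0,0],[0,0,-25,0,0,0,0],[0,0,-15,0,0,0,0],[0,0,-9,0,0,0,0.3],[0,0,0,0,0,0,0.5],[0,0,0,0,0,0,0.6]]], grip_force=30)

```text
clock: 3.68
ee_pos: [0.451, -0.2823, 0.1511]
orientation: [[-0.955, 0.298, 0.002], [0.298, 0.955, -0.001], [-0.002, -0.001, -1.0]]
wrist_force: [-0.1, -0.0, -0.5]
gripper_width: 0.0344
```

Run:
```python
from station import manip, imaging
from h import *
import cv2
np.set_printoptions(precision=4,suppress=True)
s=manip.sense(); print(s["clock"],s["ee_pos"],s["orientation"],s["gripper_width"],s["wrist_force"])
c=imaging.read_camera("wrist"); cv2.imwrite("pics/w2.png",c["frame"])
```

```text
3.675 [ 0.451  -0.2823  0.1511] [[-0.9545  0.2981  0.0017]
 [ 0.2981  0.9545 -0.0012]
 [-0.002  -0.0006 -1.    ]] 0.034439931627836824 [-0.0511 -0.0318 -0.4645]
```

View pics/w2.png

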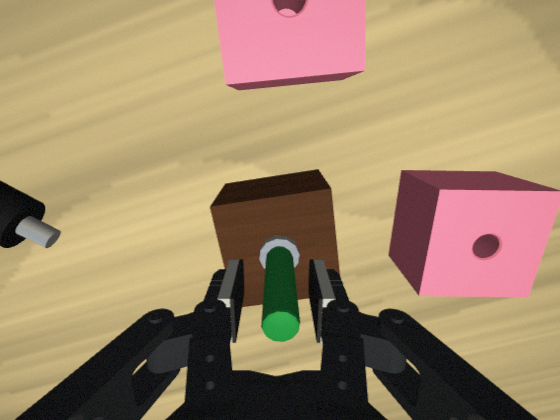

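The handle at (279,300) lies midway between the pads. Closing.

jog_arm(moves=[[[0,0,-2,0,0,0,0.75],[0,0,0,0,0,0,1],[0,0,0,0,0,0,1],[0,0,0,0,0,0,1],[0,0,0,0,0,0,1]]], grip_force=60)

```text
clock: 4.35
ee_pos: [0.4507, -0.2821, 0.1482]
orientation: [[-0.955, 0.298, 0.001], [0.298, 0.955, -0.0], [-0.001, -0.0, -1.0]]
wrist_force: [0.8, -0.2, 1.5]
gripper_width: 0.0146
```

Run:
```python
from station import manip
import numpy as np
np.set_printoptions(precision=4,suppress=True)
s=manip.sense(); print(s["clock"],s["ee_pos"],s["gripper_width"],s["wrist_force"],s["torque"])
```

```text
4.35 [ 0.4507 -0.2821  0.1482] 0.014608664647364617 [ 0.7778 -0.1716  1.4992] [-0.0144 -0.0777  0.0354]
```

jog_arm(moves=[[[0,0,8,0,0,0,1],[0,0,12,0,0,0,1],[0,0,15,0,0,0,1],[0,0,20,0,0,0,1],[0,0,20,0,0,0,1],[0,0,20,0,0,0,1],[0,0,15,0,0,0,1],[0,0,0,0,0,0,1]]])

```text
clock: 5.35
ee_pos: [0.451, -0.2824, 0.2601]
orientation: [[-0.954, 0.298, 0.003], [0.298, 0.954, -0.002], [-0.004, -0.001, -1.0]]
wrist_force: [0.5, -0.7, -0.4]
gripper_width: 0.0148
```

Run:
```python
from station import manip, imaging
from h import *
import cv2
np.set_printoptions(precision=4,suppress=True)
s=manip.sense(); print(s["clock"],s["ee_pos"],s["orientation"],s["gripper_width"],s["wrist_force"])
for n in ["wrist","side","top"]:
    c=imaging.read_camera(n); setc(n,c); cv2.imwrite(f"pics/{n}3.png",c["frame"])
    print(n,proj(n,[.4502,-.2818,.121]),proj(n,[.4502,-.2818,.232]))
s=cv2.imread("pics/side3.png"); cv2.imwrite("pics/side3c.png",cv2.resize(s[200:380,150:350],None,fx=3,fy=3,interpolation=cv2.INTER_CUBIC))
```

```text
5.35 [ 0.451  -0.2824  0.2601] [[-0.9545  0.2982  0.0031]
 [ 0.2982  0.9545 -0.0023]
 [-0.0037 -0.0013 -1.    ]] 0.014757828981703143 [ 0.5471 -0.6857 -0.4441]
wrist [277.9119 225.0179] [279.4737 329.8657]
side [245.2574 303.0638] [243.8649 247.3145]
top [402.817  231.2974] [417.4016 229.8617]
```

View pics/wrist3.png

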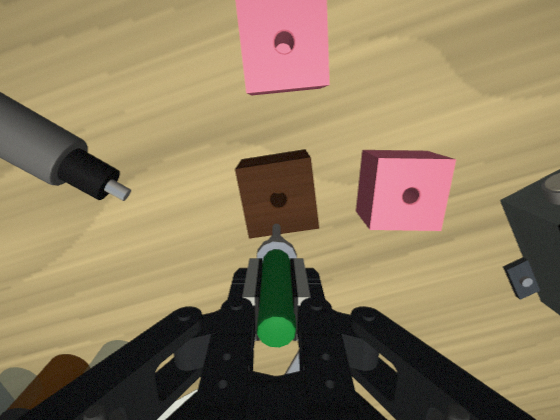

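View pics/side3c.png

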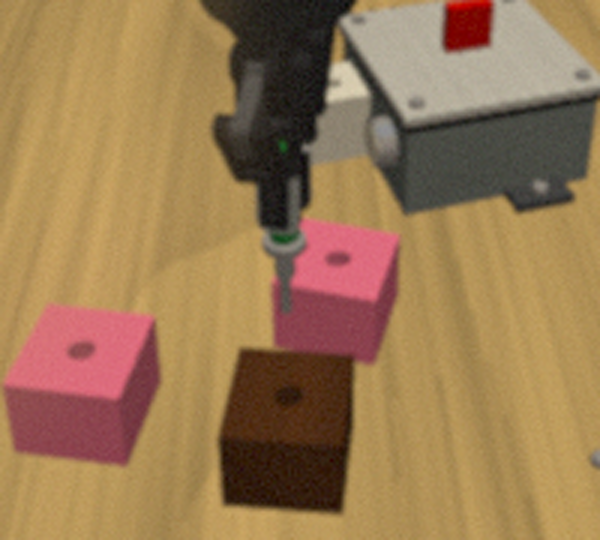

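The punch is held straight. Its tip shows at side pixel (245.3,303.7), against (245.3,303.1) predicted. Moving over the vent.

jog_arm(moves=[[[2,20,0,0,0,0,1],[5,40,0,0,0,0,1],[5,45,0,0,0,0,1],[5,45,0,0,0,0,1],[5,45,0,0,0,0,1],[5,45,0,0,0,0,1],[5,45,0,0,0,0,1],[4,35,-10,0,0,0,1],[2,20,-10,0,0,0,1],[0,0,-10,0,0,0,1],[0,0,0,0,0,0,1],[0,0,0,0,0,0,1]]])

```text
clock: 7.0
ee_pos: [0.4884, 0.0573, 0.2281]
orientation: [[-0.954, 0.299, 0.0], [0.299, 0.954, -0.0], [-0.0, -0.0, -1.0]]
wrist_force: [0.1, -1.0, -0.3]
gripper_width: 0.0144
```

Run:
```python
from station import manip, imaging
from h import *
import cv2
np.set_printoptions(precision=4,suppress=True)
s=manip.sense(); print(s["clock"],s["ee_pos"],s["orientation"],s["gripper_width"],s["wrist_force"])
for n in ["wrist","side"]:
    c=imaging.read_camera(n); setc(n,c); cv2.imwrite(f"pics/{n}4.png",c["frame"])
    p=s["ee_pos"]; z=p[2]-.137
    print(n,"tip",proj(n,[p[0],p[1],z]),"mouth",proj(n,[.4882,.0585,.06]))
s=cv2.imread("pics/side4.png"); cv2.imwrite("pics/side4c.png",cv2.resize(s[170:290,190:340],None,fx=5,fy=5,interpolation=cv2.INTER_CUBIC))
s=cv2.imread("pics/wrist4.png"); cv2.imwrite("pics/wrist4c.png",cv2.resize(s[150:300,180:380],None,fx=4,fy=4,interpolation=cv2.INTER_CUBIC))
```

```text
7.0 [0.4884 0.0573 0.2281] [[-0.9542  0.2993  0.0001]
 [ 0.2993  0.9542 -0.0001]
 [-0.0002 -0.0001 -1.    ]] 0.014365968097846748 [ 0.0666 -0.9589 -0.2916]
wrist tip [277.2165 227.8631] mouth [278.2853 213.083 ]
side tip [260.0974 216.4568] mouth [259.9805 227.045 ]
```

View pics/wrist4c.png

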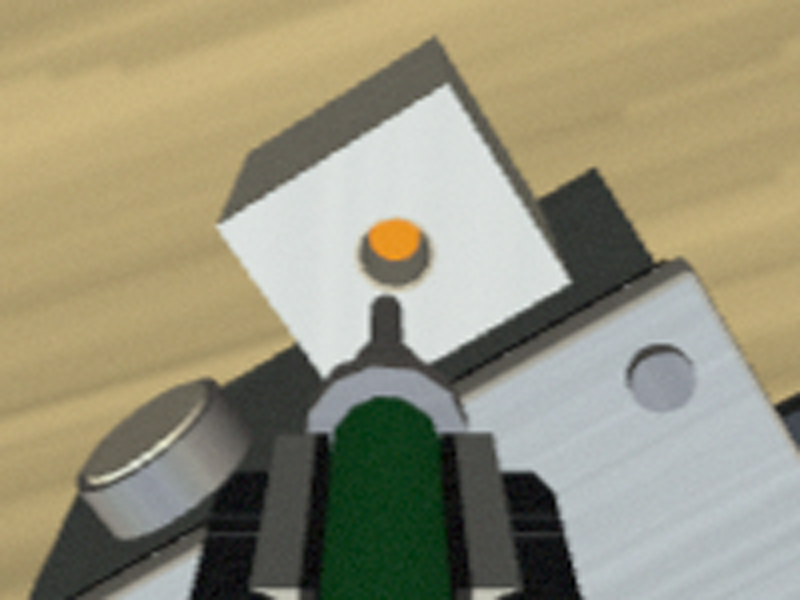

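View pics/side4c.png

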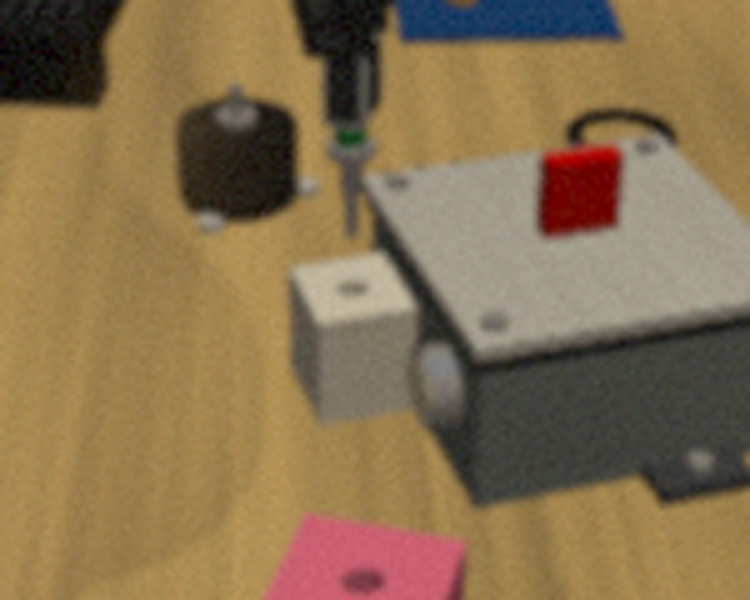

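The wrist crop shows the mouth at (278.4,212.6), as predicted, and the tip lined up within about 1 mm. Nudging +y by 1 mm, then descending.

jog_arm(moves=[[[0.3,1,-8,0,0,0,1],[0,0,-10,0,0,0,1],[0,0,-8,0,0,0,1],[0,0,-8,0,0,0,1],[0,0,-6,0,0,0,1],[0,0,0,0,0,0,1]]])

```text
clock: 7.85
ee_pos: [0.4885, 0.059, 0.1872]
orientation: [[-0.955, 0.298, -0.001], [0.298, 0.955, 0.0], [0.001, -0.0, -1.0]]
wrist_force: [-0.2, -1.2, -1.5]
gripper_width: 0.0147
```

Run:
```python
from station import manip, imaging
from h import *
import cv2
np.set_printoptions(precision=4,suppress=True)
s=manip.sense(); print(s["clock"],s["ee_pos"],s["gripper_width"],s["wrist_force"])
for n in ["wrist"]:
    c=imaging.read_camera(n); setc(n,c); s=c["frame"]
cv2.imwrite("pics/wrist5c.png",cv2.resize(s[150:300,180:380],None,fx=4,fy=4,interpolation=cv2.INTER_CUBIC))
```

```text
7.85 [0.4885 0.059  0.1872] 0.014728604984101076 [-0.1978 -1.2188 -1.5018]
```

View pics/wrist5c.png

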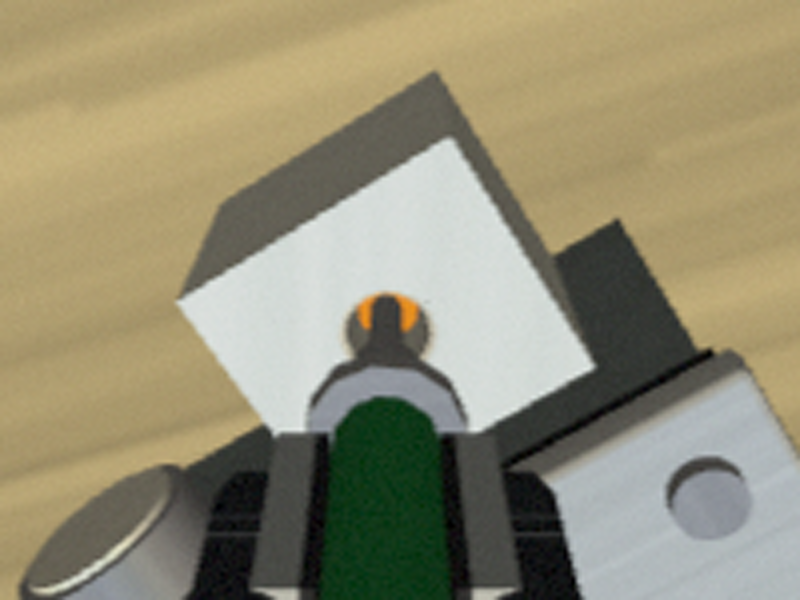

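The tip at crop (386,310) is inside the bore and centred on the orange button. Pressing down in small steps.

jog_arm(moves=[[[0,0,-2,0,0,0,1],[0,0,-2,0,0,0,1],[0,0,-2,0,0,0,1],[0,0,-1.5,0,0,0,1],[0,0,0,0,0,0,1]]])

```text
clock: 8.52
ee_pos: [0.4891, 0.059, 0.181]
orientation: [[-0.955, 0.298, 0.001], [0.298, 0.955, 0.0], [-0.001, 0.0, -1.0]]
wrist_force: [-0.9, 0.3, 3.4]
gripper_width: 0.0149
```

jog_arm(moves=[[[0,0,-0.5,0,0,0,1],[0,0,-0.5,0,0,0,1],[0,0,0,0,0,0,1]]])

```text
clock: 8.9
ee_pos: [0.4891, 0.059, 0.1801]
orientation: [[-0.955, 0.298, 0.001], [0.298, 0.955, 0.0], [-0.001, 0.0, -1.0]]
wrist_force: [-0.3, 1.2, 5.0]
gripper_width: 0.0146
```

jog_arm(moves=[[[0,0,-0.5,0,0,0,1],[0,0,-0.5,0,0,0,1],[0,0,0,0,0,0,1]]])

```text
clock: 9.28
ee_pos: [0.4893, 0.059, 0.18]
orientation: [[-0.955, 0.298, 0.002], [0.298, 0.955, -0.0], [-0.002, 0.001, -1.0]]
wrist_force: [-0.7, 0.4, 8.4]
gripper_width: 0.0145
```

jog_arm(moves=[[[0,0,-0.5,0,0,0,1],[0,0,0,0,0,0,1]]])

```text
clock: 9.52
ee_pos: [0.4894, 0.059, 0.1799]
orientation: [[-0.955, 0.298, 0.002], [0.298, 0.955, -0.0], [-0.002, 0.001, -1.0]]
wrist_force: [-2.4, -0.2, 10.2]
gripper_width: 0.0145
```

The force rises from 5 to 10 N with the height stopped at 0.180, so the button is right down. Retracting and going back.

jog_arm(moves=[[[0,0,0,0,0,0,1],[0,0,5,0,0,0,1],[0,0,10,0,0,0,1],[0,0,15,0,0,0,1],[0,0,20,0,0,0,1],[0,0,20,0,0,0,1],[0,0,10,0,0,0,1]]])

```text
clock: 10.4
ee_pos: [0.4891, 0.059, 0.2594]
orientation: [[-0.955, 0.298, 0.002], [0.298, 0.955, 0.0], [-0.002, 0.001, -1.0]]
wrist_force: [-0.7, -0.0, -1.1]
gripper_width: 0.0143
```

jog_arm(moves=[[[-3,-20,0,0,0,0,1],[-5,-40,0,0,0,0,1],[-5,-45,0,0,0,0,1],[-5,-45,0,0,0,0,1],[-5,-45,0,0,0,0,1],[-5,-45,0,0,0,0,1],[-5,-45,0,0,0,0,1],[-4,-35,-10,0,0,0,1],[-1.3,-21,-10,0,0,0,1],[0,0,-10,0,0,0,1],[0,0,0,0,0,0,1],[0,0,0,0,0,0,1]]])

```text
clock: 11.9
ee_pos: [0.4509, -0.2809, 0.2281]
orientation: [[-0.955, 0.297, 0.0], [0.297, 0.955, 0.0], [-0.0, 0.0, -1.0]]
wrist_force: [-0.3, -0.8, 0.0]
gripper_width: 0.015
```

Run:
```python
from station import manip, imaging
from h import *
import cv2
np.set_printoptions(precision=4,suppress=True)
s=manip.sense(); print(s["clock"],s["ee_pos"],s["orientation"],s["gripper_width"],s["wrist_force"])
p=s["ee_pos"]
for n in ["wrist","side"]:
    c=imaging.read_camera(n); setc(n,c); cv2.imwrite(f"pics/{n}6.png",c["frame"])
    print(n,"tip",proj(n,[p[0],p[1],p[2]-.137]),"hole",proj(n,[.4502,-.2818,.056]))
s=cv2.imread("pics/wrist6.png"); cv2.imwrite("pics/wrist6c.png",cv2.resize(s[150:300,180:380],None,fx=4,fy=4,interpolation=cv2.INTER_CUBIC))
s=cv2.imread("pics/side6.png"); cv2.imwrite("pics/side6c.png",cv2.resize(s[260:380,180:330],None,fx=5,fy=5,interpolation=cv2.INTER_CUBIC))
```

```text
11.9 [ 0.4509 -0.2809  0.2281] [[-0.955   0.2965  0.0003]
 [ 0.2965  0.955   0.0004]
 [-0.0001  0.0005 -1.    ]] 0.015011650148611494 [-0.3189 -0.844   0.0247]
wrist tip [277.1399 227.8415] hole [275.6539 211.7215]
side tip [245.9925 316.0724] hole [245.9679 331.5121]
```

View pics/wrist6c.png

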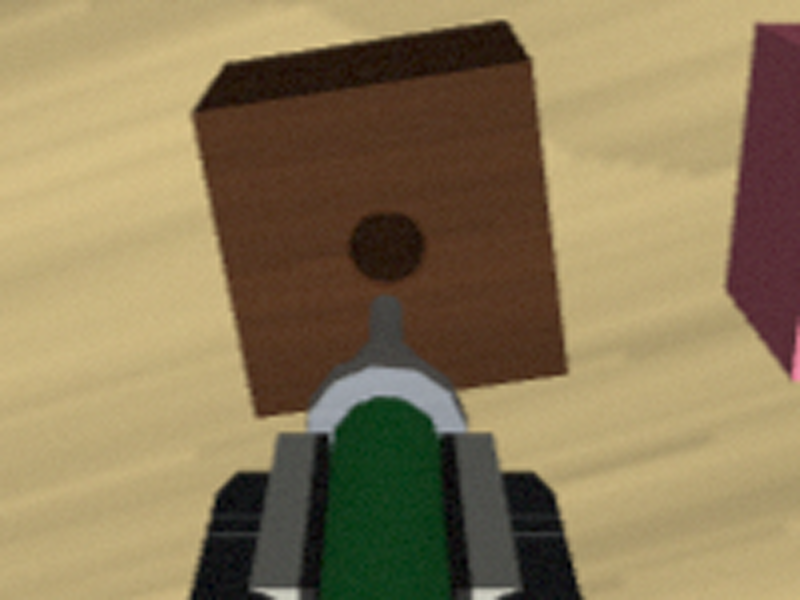

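View pics/side6c.png

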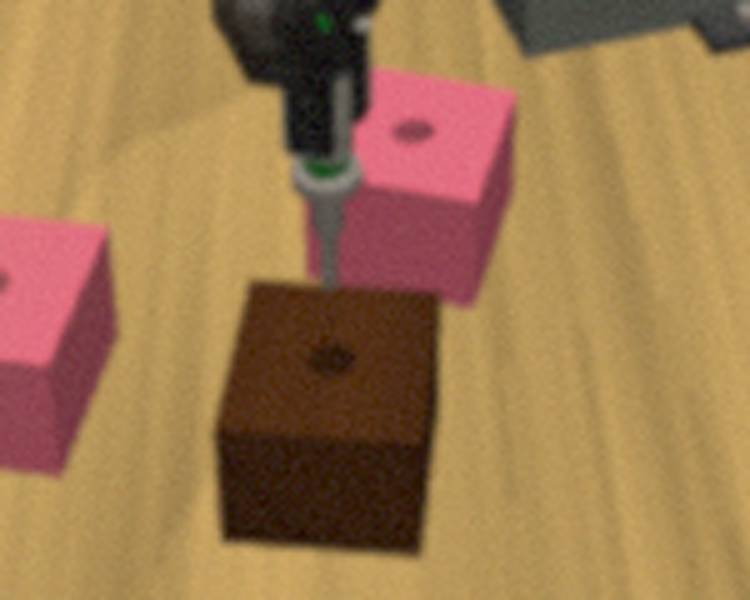

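In the wrist crop the tip (386) and the hole (387,246) line up. In the side crop the tip at (331,287) is right above the hole at (331,357). Inserting.

jog_arm(moves=[[[0,0,-12,0,0,0,1],[0,0,-12,0,0,0,1],[0,0,-8,0,0,0,1],[0,0,-8,0,0,0,1],[0,0,-8,0,0,0,1],[0,0,-5,0,0,0,1],[0,0,0,0,0,0,1]]])

```text
clock: 12.88
ee_pos: [0.4503, -0.2819, 0.1745]
orientation: [[-0.954, 0.298, -0.001], [0.298, 0.954, 0.001], [0.001, 0.0, -1.0]]
wrist_force: [0.6, 0.1, -0.6]
gripper_width: 0.0145
```

jog_arm(moves=[[[0,0,-4,0,0,0,1],[0,0,-4,0,0,0,1],[0,0,-4,0,0,0,1],[0,0,-4,0,0,0,1],[0,0,0,0,0,0,1]]])

```text
clock: 13.5
ee_pos: [0.4503, -0.2818, 0.1584]
orientation: [[-0.954, 0.298, -0.001], [0.298, 0.954, 0.001], [0.001, 0.0, -1.0]]
wrist_force: [-0.3, 0.1, -1.1]
gripper_width: 0.0146
```

jog_arm(moves=[[[0,0,-4,0,0,0,1],[0,0,-3,0,0,0,1],[0,0,-2,0,0,0,1],[0,0,-1,0,0,0,1],[0,0,0,0,0,0,1]]])

```text
clock: 14.12
ee_pos: [0.4505, -0.282, 0.1489]
orientation: [[-0.955, 0.298, -0.0], [0.298, 0.955, 0.0], [0.0, 0.0, -1.0]]
wrist_force: [-0.6, -0.4, -2.2]
gripper_width: 0.0144
```

jog_arm(moves=[[[0,0,-1,0,0,0,1],[0,0,-0.5,0,0,0,1],[0,0,0,0,0,0,1]]])

```text
clock: 14.5
ee_pos: [0.4507, -0.2821, 0.1482]
orientation: [[-0.955, 0.298, 0.001], [0.298, 0.955, -0.0], [-0.001, -0.0, -1.0]]
wrist_force: [-1.6, 1.4, 3.7]
gripper_width: 0.0142
```

The collar has touched down at z 0.1482, the same height as the original grasp, with about 4–5 N. Releasing gently and rising.

jog_arm(moves=[[[0,0,0,0,0,0,0.6],[0,0,0,0,0,0,0.4],[0,0,0,0,0,0,0.3],[0,0,0,0,0,0,0.3],[0,0,20,0,0,0,0.3],[0,0,40,0,0,0,0.3],[0,0,40,0,0,0,0.3],[0,0,0,0,0,0,0.3]]])

```text
clock: 15.5
ee_pos: [0.4519, -0.2831, 0.2521]
orientation: [[-0.954, 0.298, 0.007], [0.298, 0.955, -0.006], [-0.009, -0.003, -1.0]]
wrist_force: [0.2, -0.2, 0.6]
gripper_width: 0.0602
```

Run:
```python
from station import manip, imaging
from h import *
import cv2
np.set_printoptions(precision=4,suppress=True)
s=manip.sense(); print(s["clock"],s["ee_pos"],s["gripper_width"],s["wrist_force"])
for n in ["side","wrist"]:
    c=imaging.read_camera(n); setc(n,c); f=c["frame"]; cv2.imwrite(f"pics/{n}7.png",f)
f=cv2.imread("pics/side7.png"); cv2.imwrite("pics/side7c.png",cv2.resize(f[190:380,210:360],None,fx=3,fy=3,interpolation=cv2.INTER_CUBIC))
```

```text
15.5 [ 0.4519 -0.2831  0.2521] 0.060192095934232505 [ 0.2318 -0.2004  0.5502]
```

View pics/side7c.png

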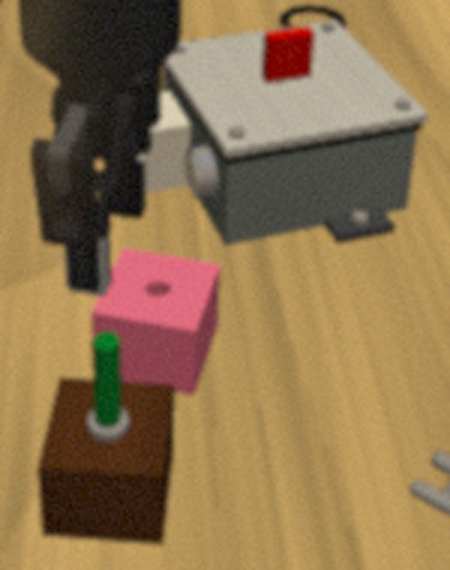

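View pics/wrist7.png

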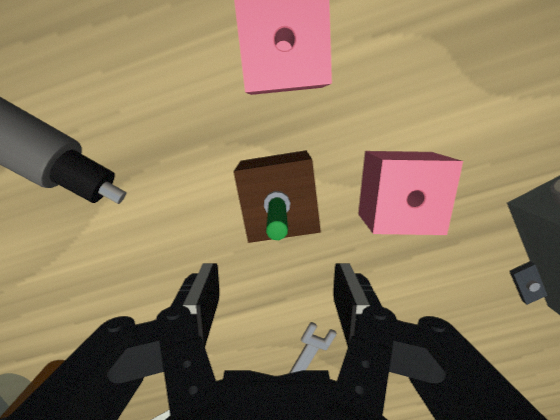

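Run:
```python
import cv2,numpy as np
def m(f):
    r=f[285:345,225:265].astype(int); g=(r[...,1]-np.maximum(r[...,0],r[...,2]))>25
    ys,xs=np.nonzero(g); return xs.mean()+225,ys.mean()+285,ys.min()+285,ys.max()+285,len(xs)
for n in ["side0","side7"]: print(n,m(cv2.imread(f"pics/{n}.png")))
a=cv2.imread("pics/side0.png")[290:375,220:275];b=cv2.imread("pics/side7.png")[290:375,220:275]
cv2.imwrite("pics/cmp.png",cv2.resize(np.hstack([a,b]),None,fx=6,fy=6,interpolation=cv2.INTER_CUBIC))
```

```text
side0 (np.float64(245.6108597285068), np.float64(315.131221719457), np.int64(300), np.int64(330), 221)
side7 (np.float64(245.19823788546256), np.float64(316.0044052863436), np.int64(301), np.int64(331), 227)
```

View pics/cmp.png

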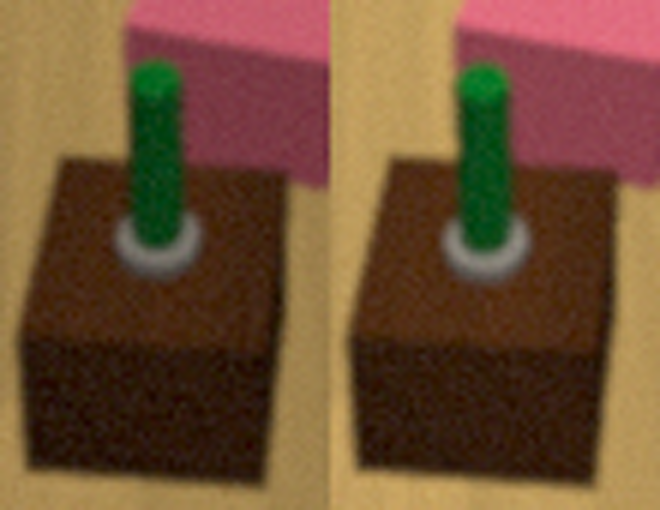

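The punch stands upright with its collar flat on the block, shifted about 1 mm sideways within the hole's play. On to the lid.

jog_arm(moves=[[[10,20,0,0,0,0.05,0.2],[16,36,0,0,0,0.07,0],[18,40,0,0,0,0.07,0],[18,40,0,0,0,0.07,0],[18,40,0,0,0,0.07,0],[18,40,0,0,0,0.07,0],[18,40,0,0,0,0.07,0],[16,36,0,0,0,0.05,0],[10,26,0,0,0,0.038,0],[6,15,0,0,0,0,0],[0,0,0,0,0,0,0],[0,0,0,0,0,0,0]]])

```text
clock: 17.1
ee_pos: [0.5982, 0.05, 0.247]
orientation: [[-0.968, -0.251, -0.001], [-0.251, 0.968, -0.001], [0.001, -0.0, -1.0]]
wrist_force: [0.0, -0.3, 0.3]
gripper_width: 0.0855
```

Run:
```python
from station import manip, imaging
from h import *
import cv2
np.set_printoptions(precision=4,suppress=True)
s=manip.sense(); print(s["clock"],s["ee_pos"],s["orientation"],s["gripper_width"],s["wrist_force"],s["q"])
for n in ["wrist"]:
    c=imaging.read_camera(n); setc(n,c); f=c["frame"]; cv2.imwrite(f"pics/{n}8.png",f)
    a=np.radians(14.6); X=np.array([np.cos(a),np.sin(a),0]);Y=np.array([-X[1],X[0],0]); o=np.array([.5985,.051,0])
    for dx in (-.02,.02):
        for dy in (-.007,.007): print(dx,dy,proj(n,o+X*dx+Y*dy+[0,0,.137]))
    for dx in (-.085,.085):
        for dy in (-.085,.085): print("lid",dx,dy,proj(n,o+X*dx+Y*dy+[0,0,.095]))
```

```text
17.1 [0.5982 0.05   0.247 ] [[-0.9679 -0.2512 -0.0011]
 [-0.2512  0.9679 -0.0006]
 [ 0.0012 -0.0003 -1.    ]] 0.08554491867503902 [ 0.0219 -0.3282  0.2609] [-0.0107  0.2164  1.337  -0.0006  1.5893 -1.8355]
-0.02 -0.007 [267.5894 216.3639]
-0.02 0.007 [289.8106 216.3114]
0.02 -0.007 [268.2757 272.2559]
0.02 0.007 [289.0779 272.211 ]
lid -0.085 -0.085 [155.3225 107.5791]
lid -0.085 0.085 [401.235  106.8987]
lid 0.085 -0.085 [181.0223 313.1715]
lid 0.085 0.085 [375.541  312.7812]
```

View pics/wrist8.png

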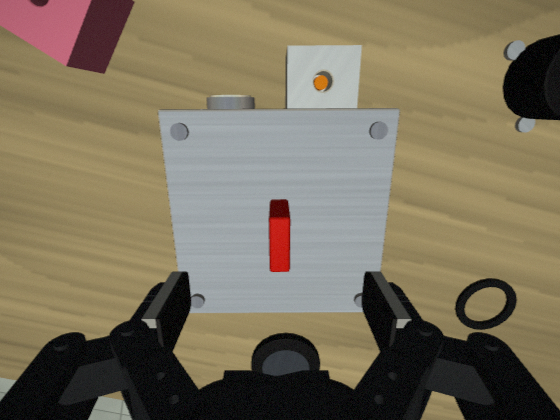

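The wrist view shows the fin top at u 269–290, v 218–272, matching the prediction within about 1 px and lying midway between the fingers. Descending.

jog_arm(moves=[[[0,0.7,-15,0,0,0,0.2],[0,0,-20,0,0,0,0.4],[0,0,-15,0,0,0,0.5],[0,0,-12,0,0,0,0.5],[0,0,-7,0,0,0,0.5],[0,0,-3,0,0,0,0.5],[0,0,0,0,0,0,0.5]]])

```text
clock: 18.02
ee_pos: [0.5987, 0.0517, 0.1757]
orientation: [[-0.968, -0.252, 0.0], [-0.252, 0.968, 0.0], [-0.0, -0.0, -1.0]]
wrist_force: [1.1, 0.1, 0.3]
gripper_width: 0.0425
```

Run:
```python
from station import manip, imaging
from h import *
import cv2
np.set_printoptions(precision=4,suppress=True)
s=manip.sense(); print(s["clock"],s["ee_pos"],s["orientation"],s["gripper_width"],s["wrist_force"])
c=imaging.read_camera("wrist"); cv2.imwrite(f"pics/wrist9.png",c["frame"])
```

```text
18.025 [0.5987 0.0517 0.1757] [[-0.9676 -0.2525  0.0005]
 [-0.2525  0.9676  0.0001]
 [-0.0005 -0.0001 -1.    ]] 0.04249683414425366 [1.1112 0.1264 0.2757]
```

View pics/wrist9.png

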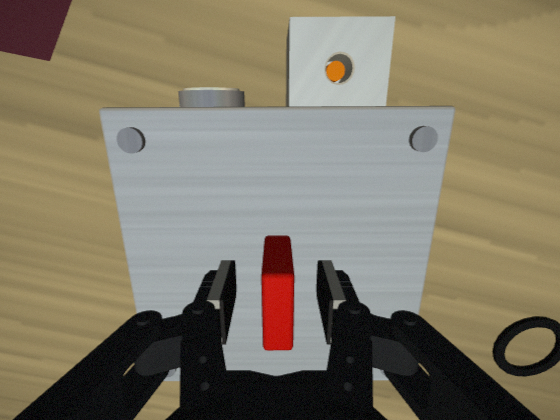

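The fin (262–294, centre 278) is centred between the pads (237 and 318). Closing.

jog_arm(moves=[[[0,0,-0.5,0,0,0,0.7],[0,0,0,0,0,0,0.85],[0,0,0,0,0,0,1],[0,0,0,0,0,0,1],[0,0,0,0,0,0,1],[0,0,0,0,0,0,1]]], grip_force=90)

```text
clock: 18.82
ee_pos: [0.5987, 0.0519, 0.1756]
orientation: [[-0.968, -0.253, 0.001], [-0.253, 0.968, 0.0], [-0.001, 0.0, -1.0]]
wrist_force: [-0.4, 1.8, 5.8]
gripper_width: 0.013
```

jog_arm(moves=[[[0,0,0.5,0,0,0,1],[0,0,0.5,0,0,0,1],[0,0,0,0,0,0,1]]])

```text
clock: 19.2
ee_pos: [0.5987, 0.0519, 0.1756]
orientation: [[-0.968, -0.253, 0.0], [-0.253, 0.968, 0.0], [-0.0, 0.0, -1.0]]
wrist_force: [1.1, 2.8, 2.1]
gripper_width: 0.0128
```

jog_arm(moves=[[[0,0,0.6,0,0,0,1],[0,0,0.6,0,0,0,1],[0,0,0.6,0,0,0,1],[0,0,0.6,0,0,0,1],[0,0,0.6,0,0,0,1]]])

```text
clock: 19.82
ee_pos: [0.5976, 0.0518, 0.1764]
orientation: [[-0.968, -0.252, -0.004], [-0.252, 0.968, 0.001], [0.004, 0.002, -1.0]]
wrist_force: [1.6, 0.9, -14.2]
gripper_width: 0.0132
```

jog_arm(moves=[[[0,0,0.6,0,0,0,1],[0,0,0.6,0,0,0,1],[0,0,0.6,0,0,0,1]]])

```text
clock: 20.2
ee_pos: [0.5979, 0.0513, 0.1806]
orientation: [[-0.968, -0.252, -0.002], [-0.252, 0.968, -0.001], [0.002, -0.0, -1.0]]
wrist_force: [-0.6, -0.1, -10.1]
gripper_width: 0.0126
```

jog_arm(moves=[[[0,0,0.6,0,0,0,1],[0,0,0.6,0,0,0,1]]])

```text
clock: 20.45
ee_pos: [0.598, 0.0514, 0.1826]
orientation: [[-0.968, -0.252, -0.001], [-0.252, 0.968, -0.001], [0.001, -0.0, -1.0]]
wrist_force: [-3.1, 0.2, -7.9]
gripper_width: 0.0132
```

jog_arm(moves=[[[0,0,0.8,0,0,0,1],[0,0,0.8,0,0,0,1],[0,0,0.8,0,0,0,1],[0,0,0.8,0,0,0,1],[0,0,0.8,0,0,0,1],[0,0,0.8,0,0,0,1],[0,0,0.8,0,0,0,1],[0,0,0.8,0,0,0,1],[0,0,0.8,0,0,0,1],[0,0,0.8,0,0,0,1]]])

```text
clock: 21.7
ee_pos: [0.5983, 0.0515, 0.191]
orientation: [[-0.968, -0.252, -0.0], [-0.252, 0.968, -0.0], [0.0, -0.0, -1.0]]
wrist_force: [-5.5, -1.0, -4.3]
gripper_width: 0.0129
```

jog_arm(moves=[[[0,0,1,0,0,0,1],[0,0,1,0,0,0,1],[0,0,1,0,0,0,1],[0,0,1,0,0,0,1],[0,0,1,0,0,0,1],[0,0,1,0,0,0,1],[0,0,1,0,0,0,1],[0,0,1,0,0,0,1],[0,0,0,0,0,0,1],[0,0,0,0,0,0,1]]])

```text
clock: 22.95
ee_pos: [0.5984, 0.0515, 0.1992]
orientation: [[-0.968, -0.252, 0.0], [-0.252, 0.968, -0.0], [-0.0, -0.0, -1.0]]
wrist_force: [-5.2, -1.3, -3.4]
gripper_width: 0.0129
```

Run:
```python
from station import manip, imaging
from h import *
import cv2
np.set_printoptions(precision=4,suppress=True)
s=manip.sense(); print(s["clock"],s["ee_pos"],s["orientation"],s["gripper_width"],s["wrist_force"],s["torque"])
for n in ["side","top","wrist"]:
    c=imaging.read_camera(n); setc(n,c); cv2.imwrite(f"pics/{n}10.png",c["frame"])
f=cv2.imread("pics/side10.png"); cv2.imwrite("pics/side10c.png",cv2.resize(f[180:280,230:370],None,fx=5,fy=5,interpolation=cv2.INTER_CUBIC))
a=np.radians(14.6); X=np.array([np.cos(a),np.sin(a),0]);Y=np.array([-X[1],X[0],0]); o=np.array([.5985,.051,0])
for z in (.095,.115,.120,.125):
    print(z,[((proj("side",o+X*i*.085+Y*j*.085+[0,0,z])-[230,180]+.5)*5-.5).round(1) for i,j in [(-1,1),(-1,-1),(1,-1)]])
```

```text
22.95 [0.5984 0.0515 0.1992] [[-0.9676 -0.2524  0.0004]
 [-0.2524  0.9676 -0.0004]
 [-0.0003 -0.0005 -1.    ]] 0.012920552518294296 [-5.1871 -1.3468 -3.3647] [-0.3012  1.2816  0.0403]
0.095 [array([160.6, 125. ]), array([273.8, 297.6]), array([614.8, 238.9])]
0.115 [array([160.6,  90.3]), array([275.2, 259.2]), array([619.9, 202. ])]
0.12 [array([160.7,  81.5]), array([275.5, 249.5]), array([621.2, 192.6])]
0.125 [array([160.7,  72.7]), array([275.9, 239.7]), array([622.5, 183.2])]
```

View pics/side10c.png

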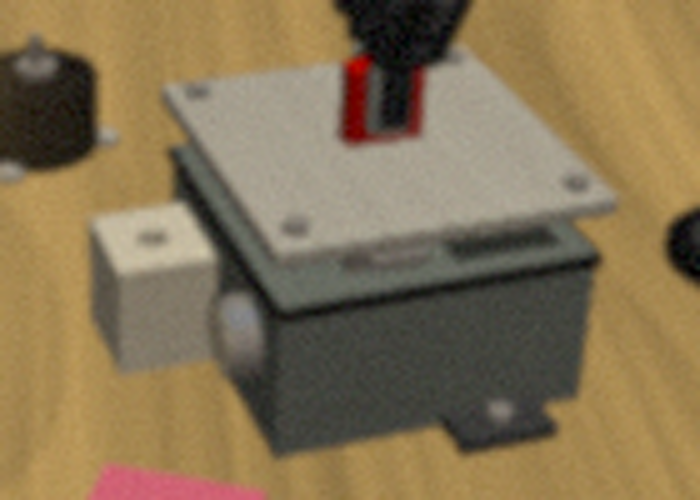

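View pics/wrist10.png

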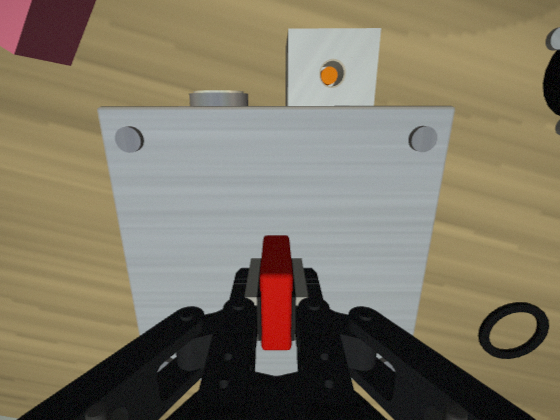

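The lid is up and held. In the side crop, a gap is visible and the corners are at (163,90), (276,262) and (617,208). I'll measure the gap and level against the shut picture. There is also a 5 N sideways reading to look into, probably the blade.

Run:
```python
from h import *
import cv2
f=cv2.imread("pics/side0.png"); cv2.imwrite("pics/side0d.png",cv2.resize(f[180:280,230:370],None,fx=5,fy=5,interpolation=cv2.INTER_CUBIC))
for n in("0","10"):
  f=cv2.imread(f"pics/top{n}.png"); cv2.imwrite(f"pics/top{n}d.png",cv2.resize(f[120:220,200:310],None,fx=5,fy=5,interpolation=cv2.INTER_CUBIC))
```

```text
(no output)
```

View pics/side0d.png

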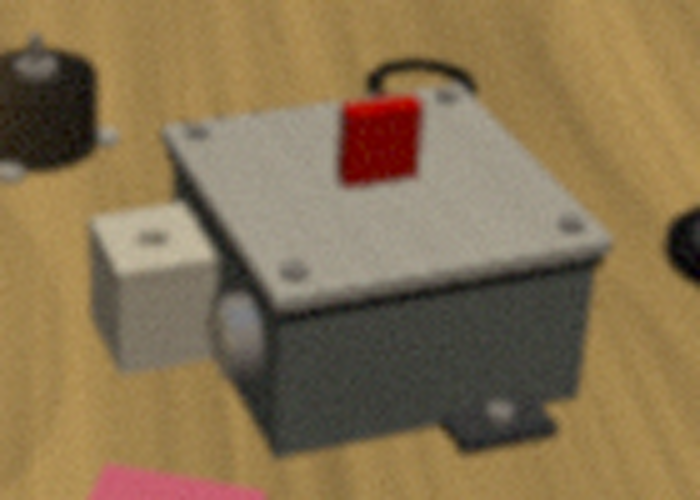

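View pics/top10d.png

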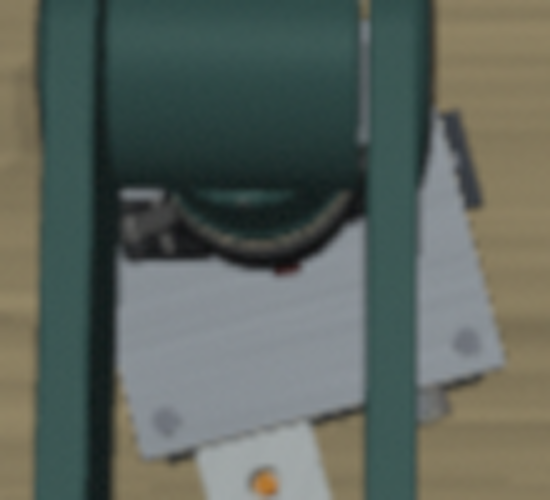

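jog_arm(moves=[[[-0.7,-0.2,0.5,0,0,0,1],[0,0,0.5,0,0,0,1],[0,0,0,0,0,0,1]]])

```text
clock: 23.48
ee_pos: [0.5981, 0.0515, 0.1998]
orientation: [[-0.968, -0.252, 0.001], [-0.252, 0.968, 0.0], [-0.001, -0.0, -1.0]]
wrist_force: [-3.6, -0.3, -3.4]
gripper_width: 0.0131
```

```bash
cat > gap.py <<'E'
from station import manip, imaging
from h import *
import cv2,sys
np.set_printoptions(precision=4,suppress=True)
s=manip.sense(); print(s["clock"],s["ee_pos"],s["orientation"][:,2],s["gripper_width"],s["wrist_force"],s["torque"])
c=imaging.read_camera("side"); setc("side",c); cv2.imwrite(sys.argv[1],c["frame"])
f0=cv2.imread("pics/side0.png"); f1=c["frame"]; k=5
a=np.radians(14.6); X=np.array([np.cos(a),np.sin(a),0]);Y=np.array([-X[1],X[0],0]); o=np.array([.5985,.051,0])
for name,(u,v) in dict(left=(197,132),front=(295,271),right=(572,224)).items():
    u=230+(u+.5)/k-.5; v=180+(v+.5)/k-.5
    t=cv2.resize(f0,None,fx=k,fy=k,interpolation=cv2.INTER_CUBIC)[int((v-5)*k):int((v+5)*k),int((u-7)*k):int((u+7)*k)]
    x0=int((u-7-3)*k); y0=int((v-5-14)*k)
    S=cv2.resize(f1,None,fx=k,fy=k,interpolation=cv2.INTER_CUBIC)[y0:int((v+5+1)*k),x0:int((u+7+4)*k)]
    r=cv2.matchTemplate(S,t,cv2.TM_CCOEFF_NORMED); _,m,_,l=cv2.minMaxLoc(r)
    du=(l[0]+x0-int((u-7)*k))/k; dv=(l[1]+y0-int((v-5)*k))/k
    P=onz("side",u,v,.095); best=min(np.arange(0,.04,.0002),key=lambda h:abs(proj("side",P+[0,0,h])[1]-proj("side",P)[1]-dv))
    print(name,round(m,3),du,dv,"rise mm",best*1e3,"du expected",proj("side",P+[0,0,best])[0]-u)
E
python3 gap.py pics/side11.png
```

```text
23.475 [0.5981 0.0515 0.1998] [ 0.0015  0.0001 -1.    ] 0.013137211773754638 [-3.6168 -0.3239 -3.4321] [-0.2006  0.9385  0.0282]
left 0.958 0.0 -8.4 rise mm 24.0 du expected 0.10556916007601558
front 0.977 0.2 -9.2 rise mm 24.200000000000003 du expected 0.3894538852647429
right 0.96 0.8 -8.6 rise mm 23.400000000000002 du expected 1.0609235848309595
```

jog_arm(moves=[[[-0.7,-0.2,0.5,0,0,0,1],[0,0,0.5,0,0,0,1],[0,0,0,0,0,0,1],[0,0,0,0,0,0,1]]])

```text
clock: 24.02
ee_pos: [0.5977, 0.0514, 0.2003]
orientation: [[-0.968, -0.253, 0.002], [-0.253, 0.968, 0.0], [-0.002, -0.0, -1.0]]
wrist_force: [0.3, -1.3, -4.3]
gripper_width: 0.0126
```

```bash
python3 gap.py pics/side12.png
```

```text
24.025 [0.5977 0.0514 0.2003] [ 0.002   0.0004 -1.    ] 0.012574437018321692 [ 0.2508 -1.284  -4.3219] [-0.0059  0.1474  0.0051]
left 0.958 0.0 -8.4 rise mm 24.0 du expected 0.10556916007601558
front 0.973 0.0 -9.2 rise mm 24.200000000000003 du expected 0.3894538852647429
right 0.969 0.8 -8.8 rise mm 24.0 du expected 1.0884801830570723
```

The sideways load is gone (Fx 0.3 N) and the lid is level with a gap of about 24–25 mm. I'll let it settle and make a last check.

jog_arm(moves=[[[0,0,0.4,0,0,0,1],[0,0,0,0,0,0,1],[0,0,0,0,0,0,1],[0,0,0,0,0,0,1],[0,0,0,0,0,0,1],[0,0,0,0,0,0,1],[0,0,0,0,0,0,1],[0,0,0,0,0,0,1]]])

```text
clock: 25.08
ee_pos: [0.5974, 0.0513, 0.2006]
orientation: [[-0.968, -0.252, 0.001], [-0.252, 0.968, 0.0], [-0.001, -0.0, -1.0]]
wrist_force: [2.8, 0.9, -3.7]
gripper_width: 0.0132
```

```bash
python3 gap.py pics/side13.png
```

```text
25.075 [0.5974 0.0513 0.2006] [ 0.0012  0.0002 -1.    ] 0.013151142034030425 [ 2.8006  0.9248 -3.7227] [ 0.2332 -0.6567  0.0291]
left 0.961 -0.2 -8.4 rise mm 24.0 du expected 0.10556916007601558
front 0.968 0.0 -9.2 rise mm 24.200000000000003 du expected 0.3894538852647429
right 0.966 0.6 -9.0 rise mm 24.6 du expected 1.1160546881601476
```

View pics/side13.png

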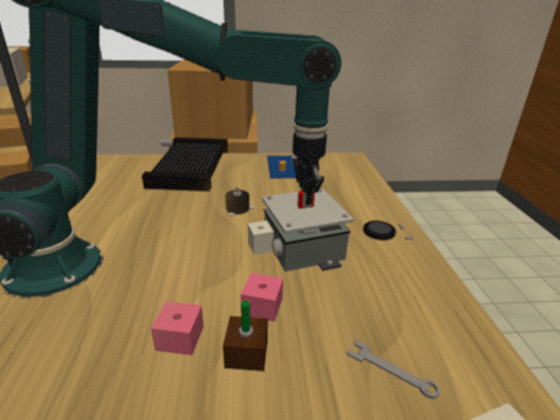

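The lid is held level, the punch is home at (246,330), and the motor and wrench are unmoved. Fx has crept to +2.8 N, so I'll ease the overcorrection slightly.

jog_arm(moves=[[[0.5,0.1,0,0,0,0,1],[0,0,0,0,0,0,1],[0,0,0,0,0,0,1],[0,0,0,0,0,0,1],[0,0,0,0,0,0,1],[0,0,0,0,0,0,1],[0,0,0,0,0,0,1],[0,0,0,0,0,0,1]]])

```text
clock: 26.12
ee_pos: [0.5976, 0.0514, 0.2003]
orientation: [[-0.968, -0.252, -0.0], [-0.252, 0.968, 0.0], [-0.0, 0.0, -1.0]]
wrist_force: [3.1, 0.7, -3.2]
gripper_width: 0.0127
```

```bash
python3 gap.py pics/side14.png; python3 -c "
from station import imaging
import cv2
cv2.imwrite('pics/top14.png',imaging.read_camera('top')['frame'])"
```

```text
26.125 [0.5976 0.0514 0.2003] [-0.      0.0001 -1.    ] 0.01270674799506082 [ 3.1479  0.6876 -3.1815] [ 0.1949 -0.5859 -0.0564]
left 0.961 -0.2 -8.4 rise mm 24.0 du expected 0.10556916007601558
front 0.971 0.0 -9.2 rise mm 24.200000000000003 du expected 0.3894538852647429
right 0.965 0.6 -8.8 rise mm 24.0 du expected 1.0884801830570723
```

View pics/top14.png

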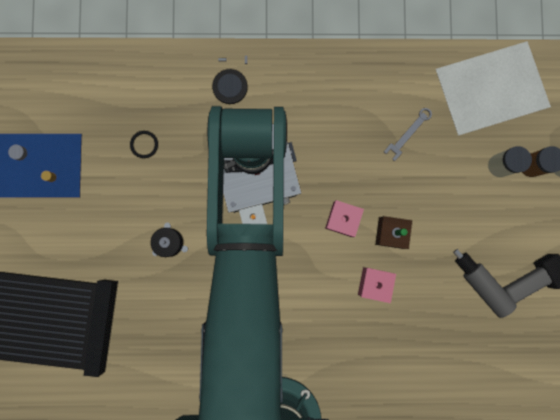

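The top view shows the gasket (144,144), motor (166,242), wrench (408,135) and punch in its block (400,233), all in place. Handing in.

```bash
python3 -c "
from station import job_done, manip
print(job_done()); s=manip.sense(); print(s['clock'],s['ee_pos'],s['gripper_width'],s['wrist_force'])"
```

```text
the job is handed in; nothing more can be done
None
the job is handed in; nothing more can be done
```

I handed the job in at about 26 s. No verdict was reported.

- **Vent button:** I took the green-handled punch from the brown block and pressed the orange button to its hard stop. The force rose from 5 to about 10 N while the height stayed put.
- **Punch:** It stands back in its block with the collar on the top face. Touchdown was at the same height as the original grasp. It sits about 1 mm to one side within the hole's play.
- **Lid:** I pulled it up in steps of 0.6–1 mm. The pull was about 14 N at the highest reading before the seal let go. I am still holding it over the box.
- **Last checks:** The camera put the gap at 24.0–24.2 mm at three corners, so the lid is level within the measurement. The arm's height reading gave about 24.7 mm. The motor, gasket and wrench show no movement in the top view.
- **Not fully cleared:** A sideways force remained on the lid, probably its blade touching the box. It was about 5 N at first, changed sign after my first corrections, and was still about 3 N when I handed in. My last nudge did not reduce it.

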